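Take the sample cup out of the latched roast meter

ROBOT

A 7-joint arm with a two-finger parallel gripper is mounted at the origin on a cart in front of the work surface, level with it; the furniture and walls round the work are solid. World frame = base frame: x ahead of the robot, y to its left, z up, the work surface at z = 0. Lengths are in m, angles in rad, forces in N, time in s.
With the tool pointing down it reaches from about 0.425 to 0.925 m from the base axis. Payload 6.8 kg.
Tool frame: the origin (TCP) lies at the very end of the fingers, on their centre line; the grasp point (between the pads) lies bot.grip_point_offset behind it (bot.grip_point_offset is the distance from the TCP to the grasp point, in m); z points along the fingers, y is the line along which they close (so a half turn about z gives the same grasp; the last joint's range is limited). The gripper opens to 85 mm and grips with 20 to 120 N. Pads are 22 mm wide; open, the fingers measure 114 mm over their backs; the gripper's body (76 mm by 85 mm) begins 54 mm behind the grasp point. The pads swing forward as they close: fully open they stand 13 mm farther back than shut.
Start: joints at [1.134, 0.477, 0.022, 1.555, -0.011, 1.109, -0.083], TCP at [0.218, -0.639, 0.231] pointing down, gripper open.
Joint ranges: [-2.96, 2.96], [-0.34, 2.1], [-1.41, 1.46], [0.24, 2.44], [-1.37, 4.51], [0.17, 1.92], [-2.96, 2.96]. Speed limits (rad/s): [2.39, 2.39, 3.14, 3.14, 3.14, 3.14, 3.14].

INTERFACE

Orientations are given as a unit quaternion [w, x, y, z].
In Python, from station import bot, imaging gives the robot as it stands. The module is installed in compiled form; this text tells all that it offers.
- The arm moves only by the tool carry_out, never from a script. Its argument "targets" is one flat list of numbers, 5 for each row, row after row: the closure in counts, from 0 (fully open) to 255 (shut), then the shift along the world's x, y, z in mm, then the turn about the world's z in degrees. A call has 1 to 20 rows; each row shifts and turns the commanded pose from where the row before left it; what a row does not reach is not made up. A row lasts 1/10 s, in which the tool goes at most 50 mm and 8.59 degrees, less where a joint would pass 70% of its speed; a pose out of reach is approached as far as the arm can. A call is refused whole if a number of a shift passes 50 or a number of a turn 8.59, either way. A call with a gripper value outside its range is refused whole. The fingers move at their own pace and stop on an object; "newtons" is the grip in N (left out, the last holds). Time passes only in rows, so rows that do not move let the fingers close. It gives the time, the measured TCP pose, the force, the opening and the grip force at its end, in the units of the state.
- bot.get_obs(): the state, without advancing time (a new reading comes with each control period).
- imaging.read_camera(name): name is "scene" or "top" or "wrist"; returns a dict with "frame" (400x640x3 uint8, red, green, blue), "fov_y" (degrees; the focal length in pixels is half the picture's height over the tangent of half this angle, whatever the lens; pixels are square), "cx", "cy" (the principal point, pixels), "pose" (4x4, takes a point from camera to world coordinates); the wrist camera has in their place "tool_from_camera" (4x4, takes a point from camera to tool coordinates, whose origin is the TCP and whose axes are the flange's). Camera axes: x right, y up, looking along -z (the intrinsics and any distortion apply to the point x, -y, -z); pixel columns grow to the right and rows downward; lengths in m; the calibration is good to about 2 mm. A picture is of the moment at which its call begins: read the wrist's pose just before it. There is no depth.
- bot.hand_in(): hands the job in; it is judged then, once.
The state is a dict: "t": time; "q": joint angles; "joint_vel": joint speeds; "joint_torque": joint torques, N m; "eef_pos": TCP position; "tool_rot": TCP orientation; "contact_force": force on the tool from outside, world axes, zero at the start; "torque": the same for the moment, N m; "gripper_width": opening from 0.0 (shut) to 1.0 (fully open); "grasp_force": force on a finger pad.
Only numpy, scipy, OpenCV 4.12 (cv2) and the standard library are available. Lean on these libraries where they do the work, as an engineer would, in place of code of your own. Each camera call takes 0.05 s, during which the arm holds its last target. There are 200 camera calls.

TASK

The roast colour meter has finished its zero check with the empty steel cup inside. Release its black hood with the orange thumb latch (press the pad down and, keeping it down, slide it towards its raised end) so that the hood springs open, lift the cup out and set it down upright in the middle of the weighing plate of the small black scale beside the meter (the one at the front of the worktop) ready for the next dose, then close the hood until it latches so that no dust gets to the optics. Treat the meter gently, do not drop the cup, and leave the scale and everything else where they stand.

Things in the scene. Friction and masses are not known exactly. Their poses are not given: they have to be found in the camera images.
- meter: roast colour meter, a fixed white box 228 (x) x 158 (y) mm, grey deck 44 mm above the worktop. Origin: centre of its underside. x points from the front (orange latch, at x = -79 mm; display beside it) to the hood's hinge at the back, y to the left seen from the latch side with the hinge away, z up. The black hood, shut, covers x = -34 to +91, y = -56 to +56 mm, top 95 mm above the worktop
- recess (a point): centre of the floor of the meter's round cup recess under the hood: 63 mm across, 12 mm deep, floor 32 mm above the worktop
- latch_pad (a point): centre of the orange thumb piece, at the height of its ribbed top face (56 mm above the worktop at rest). The piece is 24 mm (meter x) x 36 mm (meter y); at its +y end stands a raised end 8 mm high, whose inner face is 15 mm from this point. Press the ribbed face down and slide it towards the raised end, the meter's +y. It moves with the latch
- thumb (a joint): how far the orange piece is pressed down, in m: 0 up, 0.0045 down on its hard stop. Sprung: about 1 N to start, about 4 N at the bottom. Unless it is pressed at least 3 mm the sliding is blocked after 1 mm; it has to stay pressed while it is slid (pressing it onto its stop with 5 to 10 N is right). It comes up again by itself when the latch goes home
- latch (a joint): how far the latch is slid towards the meter's +y, in m: 0 home (a spring of 4.5 to 7.5 N brings it back when let go), 0.012 fully aside; the hood is let go at about 0.007
- hood (a joint): opening angle of the hood in rad: 0 pressed onto its stop, 0.01 to 0.025 latched, 1.6 fully open (upright at the back), where its damped spring brings it within 2 s of release. To close, push its outer face over towards the latch and down (2 to 4 N at the front edge, up to 10 N in the last 10 mm) onto its stop; the catch snaps in by itself in the last 2 mm, without touching the latch
- hood_hinge (a point): middle of the hood's hinge axis (meter x = +85, z = 47 mm), parallel to the meter's y
- hood_front (a point): middle of the front edge of the hood's flat outer top face; shut, it lies 119 mm ahead of the hinge axis and 48 mm above it. It turns with the hood. A 44 mm wide lip sticks 17 mm out of the hood's lower front edge, below this point
- sample_cup: empty steel cup, a plain round tumbler 59 mm in diameter and 52 mm high, about 0.1 kg, standing in the recess under the hood with 40 mm of it above the deck. Origin: centre of its underside, z along its axis
- scale: small black brewing scale at the front of the worktop, left or right of the meter (a like one far off at the back left is not meant), 132 (x) x 106 (y) x 20 mm, loose. Origin: centre of its underside
- scale_plate (a point): middle of the raised square-cornered weighing plate on top of the scale, 94 (x) x 100 (y) mm, its top 20 mm above the worktop; 14 mm from the scale's centre along its +x, away from the display
- tape_roll: roll of pale yellow tape 104 mm across, 25 mm high, a bystander. Origin: centre of its underside
- timer: small white kitchen timer, 58 x 62 x 21 mm, a bystander. Origin: centre of its underside
There are look-alikes about, which are no part of the job. There is more than one size of the scale; the job needs the larger.

How it is judged:
On the way, in this order (a step that is already met when the one before it is completed fails the run):
1. the latch is released and the hood has sprung open (value of joint hood above 1.3 rad), for 0.2 s.
2. the cup stands upright in the middle of the weighing plate, let go, with the hood still open (horizontal distance between sample_cup and scale_plate below 0.03 m and z of sample_cup in the frame of scale below 0.026 m and angle between sample_cup's own z axis and vertical below 0.1 rad and contact force between the fingers and sample_cup below 0.1 N and value of joint hood above 0.8 rad), for 0.2 s.
At the end, for the whole second after the job is handed in: the hood is shut and held by its catch (joint under 0.035 rad) with the latch home (under 3 mm); the cup stands upright (within 0.1 rad) and still on the scale, its centre within 30 mm of the middle of the weighing plate (value of joint hood below 0.035 rad and value of joint latch below 0.003 m and horizontal distance between sample_cup and scale_plate below 0.03 m and z of sample_cup in the frame of scale between 0.012 and 0.026 m and angle between sample_cup's own z axis and vertical below 0.1 rad and linear speed of sample_cup below 0.02 m/s); the robot touches nothing.
It fails at once if the meter (its latch, hood or housing) is pushed by the fingers with more than 50 N (contact force between the fingers and meter above 50 N).
It fails at once if the cup is dropped (it moves faster than 0.5 m/s while the fingers do not touch it) (contact force between the fingers and sample_cup below 0.01 N and linear speed of sample_cup above 0.5 m/s).
It fails at once if the scale is shifted more than 30 mm (distance of scale from where it was at the start of the episode above 0.03 m).
It fails at once if a bystander is shifted more than 30 mm (distance of any of tape_roll, timer from where it was at the start of the episode above 0.03 m).
It also fails if it takes over 69 s, if anything falls off the work surface, if the arm or the gripper's body presses on something with over 40 N, if the wrist force passes 120 N, or if a joint passes its speed limit or range.

## Working session

There is one attempt and no reset: what is moved stays moved. The work goes in short steps, Python scripts to look and compute and a tool call to move; the robot and the scene stay as the last step left them, time stands still between calls to the robot, and variables do not carry over. Pictures are saved under pics/ and viewed, at most 10 in all, crops included, and the job is handed in when it is done.

Besides the shell and the picture viewer there is one more tool, called after "Request:" as name(argument=value, ...) on one line, values as JSON. carry_out: Moves the arm, as the interface text tells. Its arguments: {"type":"object","properties":{"targets":{"type":"array","items":{"type":"number"}},"newtons":{"type":"number"}},"required":["targets"]}

```bash
mkdir -p pics; ls; python3 - <<'E'
from station import bot, imaging
import cv2,pickle
o=bot.get_obs(); print(o['t'],o['eef_pos'],o['tool_rot'],o['gripper_width'],bot.grip_point_offset)
for n in ['scene','top']:
    d=imaging.read_camera(n); pickle.dump(d,open(n+'.pkl','wb'))
    cv2.imwrite(f'pics/{n}0.png',d['frame'][:,:,::-1]); print({k:v for k,v in d.items() if k!='frame'})
E
```

```text
pics
0.0 [ 0.21771302 -0.63832086  0.23033955] [-8.62920702e-04  9.86521413e-01  1.63629776e-01 -2.32876843e-04] 0.9984372994781053 0.0187
{'fov_y': 46.12963974016152, 'cx': 323.92231556477503, 'cy': 198.30257937964467, 'pose': array([[-0.82724338,  0.28875737, -0.48196221, -0.02022235],
       [-0.5615978 , -0.39959362,  0.7245225 ,  0.92217303],
       [ 0.01662219,  0.87002536,  0.49272668,  0.67690458],
       [ 0.        ,  0.        ,  0.        ,  1.        ]])}
{'fov_y': 48.71579390342306, 'cx': 314.6120665345415, 'cy': 199.6432676687469, 'pose': array([[ 2.19460730e-02,  9.85693976e-01, -1.67110011e-01,
         3.63240147e-01],
       [-9.99758914e-01,  2.17536400e-02, -2.98216832e-03,
         5.34332166e-02],
       [ 6.95745675e-04,  1.67135170e-01,  9.85933746e-01,
         1.09828599e+00],
       [ 0.00000000e+00,  0.00000000e+00,  0.00000000e+00,
         1.00000000e+00]])}
```

View pics/top0.png

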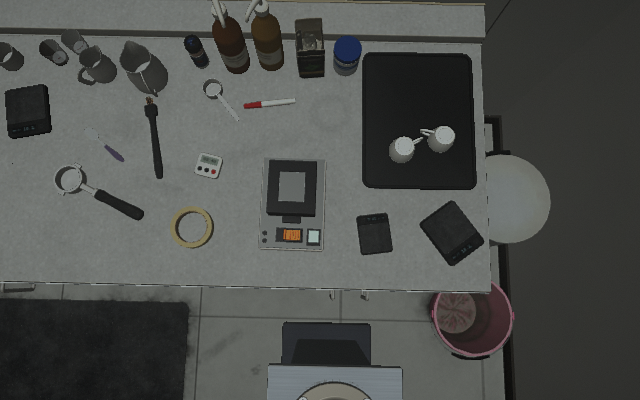

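View pics/scene0.png

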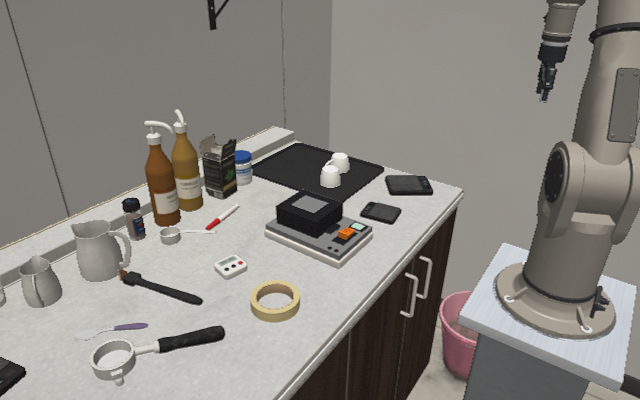

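The top view shows the meter around (293,205), with its latch at (291,235). There are three black scales: back left (27,111), a small one at (375,233), and one at front right (452,233). The last should be the larger front one, so I'll measure and confirm it.

```bash
cat > h.py <<'E'
import numpy as np,cv2,pickle
def ray(d,px,z,pose=None):
    """pixel -> world point on the plane at height z"""
    P=d['pose'] if pose is None else pose
    f=200/np.tan(np.radians(d['fov_y']/2)); px=np.atleast_2d(px).astype(float)
    v=np.c_[(px[:,0]-d['cx'])/f,-(px[:,1]-d['cy'])/f,-np.ones(len(px))]@P[:3,:3].T
    return P[:3,3]+v*((z-P[2,3])/v[:,2])[:,None]
def proj(d,X,pose=None):
    P=d['pose'] if pose is None else pose
    f=200/np.tan(np.radians(d['fov_y']/2)); c=(np.atleast_2d(X)-P[:3,3])@P[:3,:3]
    return np.c_[d['cx']+f*c[:,0]/-c[:,2],d['cy']-f*c[:,1]/-c[:,2]]
def blob(mask,near):
    cs,_=cv2.findContours(mask.astype(np.uint8),cv2.RETR_EXTERNAL,cv2.CHAIN_APPROX_NONE)
    cs=[c for c in cs if cv2.contourArea(c)>15]
    return min(cs,key=lambda c:-cv2.pointPolygonTest(c,near,True))
E
python3 - <<'E'
from h import *
d=pickle.load(open('top.pkl','rb')); f=d['frame'].astype(int); g=f.max(2)
def rect(m,near,z):
    c=blob(m,near)[:,0]; w=ray(d,c,z)[:,:2].astype(np.float32)
    r=cv2.minAreaRect(w); return np.round(r[0],4),np.round(r[1],4),round(r[2],1),np.round(cv2.boxPoints(r),3).tolist()
for n in [(27,111),(375,233),(452,233)]: print('scale',n,*rect(g<75,n,0.018))
hsv=cv2.cvtColor(d['frame'],cv2.COLOR_RGB2HSV)
print('orange',*rect((hsv[...,1]>150)&(hsv[...,0]<22)&(hsv[...,2]>90),(291,235),.056))
print('hood',*rect(g<75,(290,165),.095))
for p in [(263,157),(326,158),(324,249),(258,248)]: print('meter',ray(d,p,.044)[0])
a=cv2.resize(d['frame'][145:270,245:495],None,fx=3.2,fy=3.2,interpolation=cv2.INTER_CUBIC)
a=cv2.convertScaleAbs(a,alpha=1.8,beta=10)
cv2.imwrite('pics/crop.png',a[:,:,::-1])
E
```

```text
scale (27, 111) [0.7615 0.7985] [0.1357 0.1116] 12.1 [[0.6830000281333923, 0.8389999866485596], [0.7070000171661377, 0.7300000190734863], [0.8399999737739563, 0.7580000162124634], [0.8159999847412109, 0.8669999837875366]]
scale (375, 233) [ 0.466  -0.0903] [0.0976 0.0792] 7.9 [[0.41200000047683716, -0.057999998331069946], [0.4230000078678131, -0.13600000739097595], [0.5199999809265137, -0.12300000339746475], [0.5090000033378601, -0.04399999976158142]]
scale (452, 233) [ 0.4724 -0.2798] [0.1326 0.109 ] 36.7 [[0.3869999945163727, -0.2759999930858612], [0.4519999921321869, -0.3630000054836273], [0.5580000281333923, -0.2840000092983246], [0.49300000071525574, -0.19699999690055847]]
orange [0.4564 0.1105] [0.0236 0.0379] 1.3 [[0.4440000057220459, 0.1289999932050705], [0.4449999928474426, 0.09099999815225601], [0.4690000116825104, 0.09200000017881393], [0.46799999475479126, 0.12999999523162842]]
hood [0.5522 0.1105] [0.1132 0.1482] 89.1 [[0.47699999809265137, 0.054999999701976776], [0.625, 0.05299999937415123], [0.6269999742507935, 0.16599999368190765], [0.4790000021457672, 0.1679999977350235]]
meter [0.6455357  0.18592716 0.044     ]
meter [0.64643086 0.03089531 0.044     ]
meter [0.42352917 0.03171515 0.044     ]
meter [0.42244602 0.18855866 0.044     ]
```

View pics/crop.png

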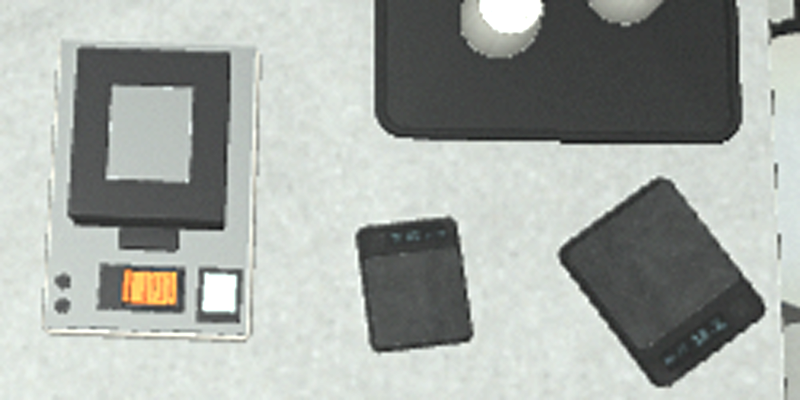

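Crop: the meter is at left, with the orange pad and its free slot on the left (+y) side. The small scale is in the middle (98x79 mm). The larger scale is at right (133x109 mm, top-view px 452,233), with its display at the lower right. The larger front one fits the 132x106 mm description, and its plate lies away from the display at about (0.484,-0.271). Next I'll move above the latch.

Request:
carry_out(targets=[255,35,35,0,-6.3,255,35,35,0,-6.3,255,35,35,0,-6.2,255,35,35,0,0,255,35,35,0,0,255,35,35,0,0,255,25,35,0,0,255,0,50,0,0,255,0,50,0,0,255,0,50,0,0,255,0,50,0,0,255,0,50,0,0,255,0,50,0,0,255,0,50,0,0,255,0,50,0,0,255,0,50,0,0,255,0,50,0,0,255,0,0,-40,0,255,0,0,-40,0,255,0,0,0,0])

```text
t: 2.1
eef_pos: [0.4491, 0.1052, 0.1471]
tool_rot: [0.001, 1.0, 0.001, -0.005]
contact_force: [-0.1, 0.1, -0.2]
gripper_width: 0.001
grasp_force: 0.0
```

```bash
cat >> h.py <<'E'
def look(name):
    from station import bot,imaging
    from scipy.spatial.transform import Rotation as R
    o=bot.get_obs(); d=imaging.read_camera(name)
    if name=='wrist':
        q=o['tool_rot']; T=np.eye(4); T[:3,:3]=R.from_quat([q[1],q[2],q[3],q[0]]).as_matrix(); T[:3,3]=o['eef_pos']
        d['pose']=T@d['tool_from_camera']
    return o,d
E
python3 - <<'E'
from h import *
o,d=look('wrist'); print(o['t'],o['eef_pos'],o['tool_rot'],o['contact_force'],d['pose'])
hsv=cv2.cvtColor(d['frame'],cv2.COLOR_RGB2HSV)
m=(hsv[...,1]>150)&(hsv[...,0]<22)&(hsv[...,2]>90)
print(proj(d,[.456,.11,.056]))
c=max(cv2.findContours(m.astype(np.uint8),0,1)[0],key=cv2.contourArea)[:,0]
r=cv2.minAreaRect(ray(d,c,.056)[:,:2].astype(np.float32)); print(r,cv2.boxPoints(r))
cv2.imwrite('pics/w1.png',d['frame'][:,:,::-1])
E
```

```text
2.1 [0.44908271 0.10521505 0.14714359] [ 1.24287614e-03  9.99987610e-01  9.74651525e-04 -4.72080618e-03] [-0.11922433  0.13321624 -0.18692377] [[ 1.94318000e-03  9.42537577e-01  3.34094507e-01  5.34420116e-01]
 [-9.99994542e-01  9.38753483e-04  3.16784304e-03  1.06629600e-01]
 [ 2.67217872e-03 -3.34098839e-01  9.42534257e-01  2.88479627e-01]
 [ 0.00000000e+00  0.00000000e+00  0.00000000e+00  1.00000000e+00]]
[[314.28797018 189.5039269 ]]
((0.4560943841934204, 0.11111467331647873), (0.02629111334681511, 0.03948013857007027), 1.2416514158248901) [[0.44252416 0.13056526]
 [0.44337967 0.09109439]
 [0.4696646  0.09166409]
 [0.4688091  0.13113496]]
```

View pics/w1.png

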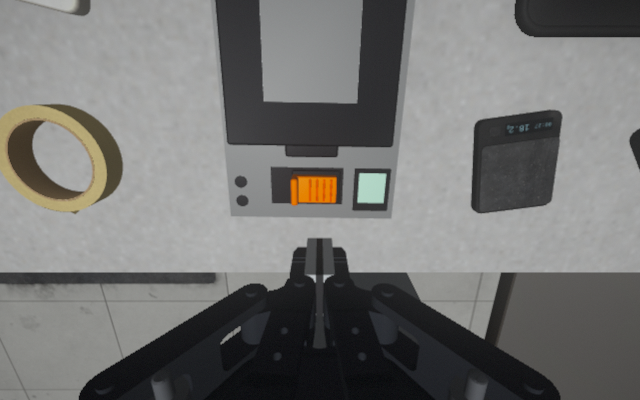

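The wrist view shows the orange pad at (316,190), with its raised end at left (+y, px 294). The camera sits on the hood side of the gripper, so I'll turn the tool half round to keep it clear of the opening hood.

```bash
python3 -c "
from station import bot
print(bot.get_obs()['q'])"
```

```text
[-0.04677893  0.26391291 -0.36369209  2.10236042  0.12820986  0.80183486
 -2.05854592]
```

Request:
carry_out(targets=[255,0,0,0,8.57,255,0,0,0,8.57,255,0,0,0,8.57,255,0,0,0,8.57,255,0,0,0,8.57,255,0,0,0,8.57,255,0,0,0,8.57,255,0,0,0,8.57,255,0,0,0,8.57,255,0,0,0,8.57,255,0,0,0,8.57,255,0,0,0,8.57,255,0,0,0,8.57,255,0,0,0,8.57,255,0,0,0,8.57,255,0,0,0,8.57,255,0,0,0,8.57,255,0,0,0,8.57,255,0,0,0,8.57,255,0,0,0,8.57])

```text
t: 4.15
eef_pos: [0.4545, 0.1055, 0.1535]
tool_rot: [0.002, 0.073, 0.997, -0.001]
contact_force: [0.1, 0.8, -0.6]
gripper_width: -0.002
grasp_force: 0.0
```

Request:
carry_out(targets=[255,0,2,-40,8.57,255,0,0,-30,0,255,0,0,-10,0,255,0,0,0,0,255,0,0,0,0])

```text
t: 4.65
eef_pos: [0.4543, 0.1084, 0.073]
tool_rot: [0.001, 0.0, 1.0, -0.0]
contact_force: [-0.1, 0.1, -0.5]
gripper_width: 0.003
grasp_force: 0.0
```

Request:
carry_out(targets=[255,0,0,-10,0,255,0,0,-6,0,255,0,0,-2,0,255,0,0,-2,0,255,0,0,0,0])

```text
t: 5.15
eef_pos: [0.4535, 0.1081, 0.0516]
tool_rot: [0.0, 0.0, 1.0, -0.0]
contact_force: [1.0, -1.4, 3.2]
gripper_width: 0.003
grasp_force: 1.8
```

Request:
carry_out(targets=[255,0,0,-1.5,0,255,0,0,0,0])

```text
t: 5.35
eef_pos: [0.4538, 0.1083, 0.0512]
tool_rot: [0.001, -0.0, 1.0, -0.001]
contact_force: [-3.0, -3.2, 19.0]
gripper_width: 0.004
grasp_force: 9.6
```

Request:
carry_out(targets=[255,0,0,0.8,0,255,0,2,0,0,255,0,2,0,0,255,0,2,0,0,255,0,0,0,0])

```text
t: 5.85
eef_pos: [0.4537, 0.113, 0.0514]
tool_rot: [0.0, 0.0, 1.0, -0.001]
contact_force: [-0.4, -6.5, 12.7]
gripper_width: 0.004
grasp_force: 6.3
```

Request:
carry_out(targets=[255,0,2,0,0,255,0,2,0,0,255,0,2,0,0,255,0,2,0,0,255,0,0,0,0])

```text
t: 6.35
eef_pos: [0.4538, 0.1203, 0.0513]
tool_rot: [0.0, 0.001, 1.0, -0.002]
contact_force: [-0.4, -7.7, 13.7]
gripper_width: -0.001
grasp_force: 6.7
```

```bash
python3 - <<'E'
from h import *
o,d=look('scene')
cv2.imwrite('pics/s2.png',cv2.resize(d['frame'][130:290,220:440],None,fx=3,fy=3)[:,:,::-1])
E
```

```text
(no output)
```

View pics/s2.png

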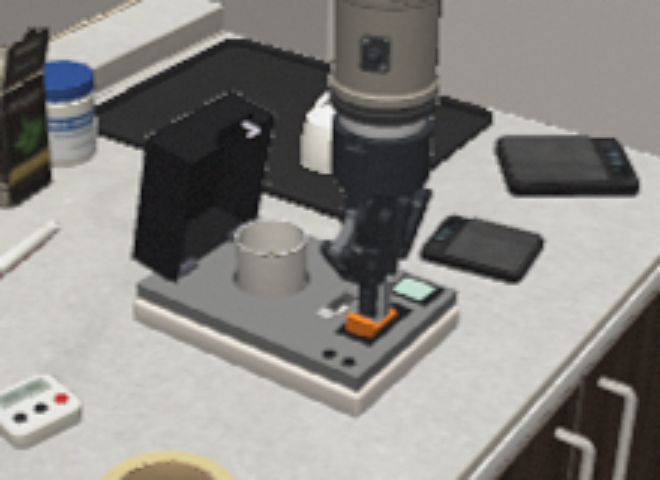

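The hood is open and upright at the back, and the cup is exposed. I'll lift off, open the gripper and locate the cup.

Request:
carry_out(targets=[255,0,-3,5,0,255,0,0,30,0,200,0,0,40,0,0,0,0,40,0,0,30,0,0,0,0,30,0,0,0,0,0,0,0,0])

```text
t: 7.1
eef_pos: [0.5163, 0.1187, 0.166]
tool_rot: [0.001, 0.001, 1.0, 0.001]
contact_force: [-0.8, -1.0, 0.5]
gripper_width: 0.845
grasp_force: 0.0
```

```bash
python3 - <<'E'
from h import *
o,d=look('wrist'); print(o['t'],o['eef_pos'],o['q'])
cv2.imwrite('pics/w3.png',d['frame'][:,:,::-1]); pickle.dump(d,open('w3.pkl','wb'))
print(proj(d,[[.563,.110,.084],[.593,.11,.084],[.563,.14,.084],[.533,.11,.084],[.563,.08,.084]]))
E
```

```text
7.1 [0.51625361 0.11871852 0.16600548] [ 0.40656475  0.47966207 -0.9510852   1.92138592  0.4694827   0.97793693
  0.80587499]
[[308.34911475 250.50687342]
 [308.84299977 279.13819531]
 [342.09382949 250.39320099]
 [307.81575465 219.58711679]
 [274.6005125  250.62055894]]
```

View pics/w3.png

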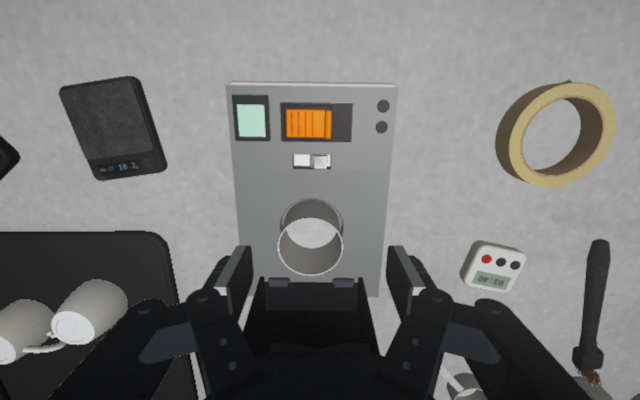

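The wrist view shows the open hood at the bottom, and the cup rim spanning columns 277–343 with its centre at about (310,246). That puts the cup at about (0.559, 0.1115). I'll move over it.

Request:
carry_out(targets=[0,30,-7,0,0,0,13,0,0,0,0,0,0,-30,0,0,0,0,0,0,0,0,0,0,0])

```text
t: 7.65
eef_pos: [0.5546, 0.1126, 0.1354]
tool_rot: [-0.001, -0.001, 1.0, -0.0]
contact_force: [-0.1, 0.4, 0.1]
gripper_width: 0.999
grasp_force: 0.0
```

```bash
python3 - <<'E'
from h import *
o,d=look('wrist'); print(o['t'],o['eef_pos'],o['tool_rot'])
g=cv2.cvtColor(d['frame'],cv2.COLOR_RGB2GRAY)
cv2.imwrite('pics/w4.png',cv2.resize(g[150:400,180:440],None,fx=2,fy=2)); pickle.dump(d,open('w4.pkl','wb'))
E
```

```text
7.65 [0.55456781 0.11255989 0.13535441] [-1.20355237e-03 -6.56640956e-04  9.99999060e-01 -3.17113407e-05]
```

View pics/w4.png

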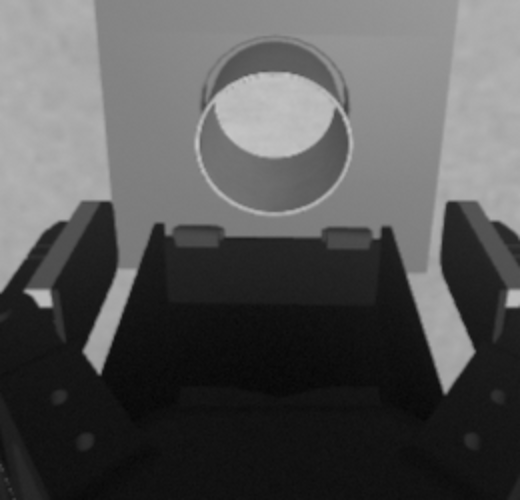

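The enlarged wrist view shows the rim centred at crop (274,142), which is full px (317,221).

```bash
python3 - <<'E'
from h import *
d=pickle.load(open('w4.pkl','rb')); r=lambda u,v:ray(d,(180+u/2,150+v/2),.084)[0].round(4)
print(r(195,142),r(353,142),r(274,72),r(274,215),proj(d,[.5546,.1126,.1354])-[180,150])
E
```

```text
[0.5586 0.0827 0.084 ] [0.5585 0.141  0.084 ] [0.5314 0.1119 0.084 ] [0.5893 0.1118 0.084 ] [[137.65332301 102.07361153]]
```

Request:
carry_out(targets=[0,5.5,-0.5,0,0,0,0,0,-40,0,0,0,0,-30,0,0,0,0,-12,0,0,0,0,0,0])

```text
t: 8.2
eef_pos: [0.561, 0.1115, 0.0529]
tool_rot: [-0.001, -0.0, 1.0, -0.0]
contact_force: [-0.2, -0.4, -0.0]
gripper_width: 1.002
grasp_force: 0.0
```

Request:
carry_out(newtons=30, targets=[0,0,0,-8,0,255,0,0,0,0,255,0,0,0,0,255,0,0,0,0,255,0,0,0,0,255,0,0,0,0,255,0,0,0,0])

```text
t: 8.9
eef_pos: [0.5621, 0.1118, 0.0468]
tool_rot: [0.001, 0.0, 1.0, -0.0]
contact_force: [-1.5, -1.0, 6.9]
gripper_width: 0.672
grasp_force: 32.1
```

Request:
carry_out(targets=[255,0,0,10,0,255,0,0,25,0,255,0,0,35,0,255,0,0,35,0,255,0,0,0,0])

```text
t: 9.4
eef_pos: [0.5642, 0.1133, 0.1559]
tool_rot: [0.004, -0.0, 1.0, 0.001]
contact_force: [1.6, 0.9, -0.6]
gripper_width: 0.672
grasp_force: 32.5
```

Request:
carry_out(targets=[255,-5,-25,0,0,255,-8,-40,0,0,255,-8,-40,0,0,255,-8,-40,0,0,255,-8,-40,0,0,255,-8,-40,0,0,255,-8,-40,0,0,255,-8,-40,0,0,255,-8,-40,0,0,255,-6,-30,0,0,255,-3,-8,0,0,255,0,0,0,0,255,0,0,0,0])

```text
t: 10.7
eef_pos: [0.4837, -0.2698, 0.1507]
tool_rot: [0.0, -0.001, 1.0, 0.0]
contact_force: [-0.2, 0.3, -1.1]
gripper_width: 0.668
grasp_force: 32.6
```

```bash
python3 - <<'E'
from h import *
o,d=look('wrist'); print(o['t'],o['eef_pos'],o['tool_rot'],o['contact_force'],o['gripper_width'])
cv2.imwrite('pics/w5.png',cv2.convertScaleAbs(d['frame'],alpha=1.7)[:,:,::-1]); pickle.dump(d,open('w5.pkl','wb'))
print(proj(d,[[.4836,-.2714,.02],[.387,-.276,.018],[.452,-.363,.018],[.558,-.284,.018],[.493,-.197,.018]]).round())
E
```

```text
10.7 [ 0.48373545 -0.26983537  0.15068289] [ 1.35910713e-04 -8.06126876e-04  9.99999570e-01  4.37919378e-04] [-0.23021156  0.32651166 -1.06176015] 0.6678489131006096
[[317. 184.]
 [311.  80.]
 [222. 152.]
 [305. 249.]
 [390. 193.]]
```

View pics/w5.png

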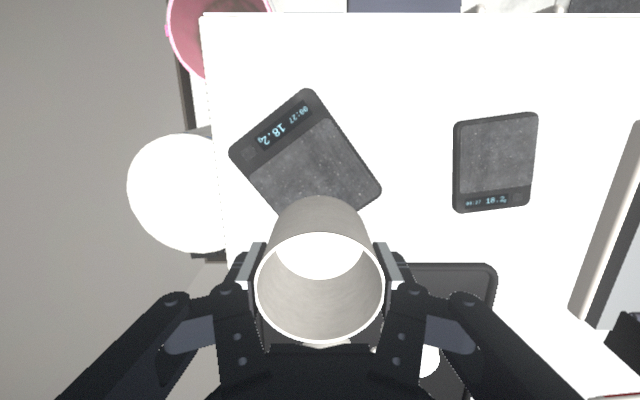

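The wrist view shows the cup gripped upright above the larger scale. Its display is at (283,125), and its corners at (310,88), (229,153) and (382,190) match the prediction. I'll lower the cup.

Request:
carry_out(targets=[255,0,-1.5,-30,0,255,0,0,-40,0,255,0,0,-25,0,255,0,0,-15,0,255,0,0,0,0])

```text
t: 11.25
eef_pos: [0.4829, -0.271, 0.0392]
tool_rot: [-0.001, -0.001, 1.0, 0.001]
contact_force: [0.6, 0.3, -1.1]
gripper_width: 0.668
grasp_force: 32.5
```

Request:
carry_out(targets=[255,0,0,-2,0,255,0,0,-1,0,255,0,0,-1,0,255,0,0,0,0])

```text
t: 11.65
eef_pos: [0.4838, -0.2732, 0.0373]
tool_rot: [0.0, 0.0, 1.0, -0.0]
contact_force: [0.0, -0.1, -1.0]
gripper_width: 0.674
grasp_force: 32.5
```

Request:
carry_out(targets=[255,0,0,-1,0,255,0,0,-1,0,255,0,0,0,0])

```text
t: 11.95
eef_pos: [0.4834, -0.2729, 0.0345]
tool_rot: [-0.0, -0.0, 1.0, 0.0]
contact_force: [-0.7, 0.4, -0.8]
gripper_width: 0.67
grasp_force: 32.5
```

Request:
carry_out(targets=[255,0,0,-1,0,255,0,0,-0.5,0,255,0,0,0,0])

```text
t: 12.25
eef_pos: [0.4835, -0.2729, 0.0338]
tool_rot: [-0.0, -0.0, 1.0, -0.0]
contact_force: [-2.7, -0.8, 8.4]
gripper_width: 0.674
grasp_force: 33.2
```

Request:
carry_out(targets=[60,0,0,0.5,0,40,0,0,0,0,0,0,0,0,0,0,0,0,0,0,0,0,0,0,0,0,0,0,0,0,0,0,0,10,0,0,0,0,40,0,0,0,0,40,0,0,0,0,40,0,0,0,0,0,0])

```text
t: 13.35
eef_pos: [0.487, -0.2734, 0.1697]
tool_rot: [0.004, -0.0, 1.0, -0.002]
contact_force: [1.2, -0.7, -0.5]
gripper_width: 1.001
grasp_force: 0.0
```

```bash
python3 - <<'E'
from h import *
o,d=look('wrist'); print(o['t'],o['eef_pos'],o['q'])
_,s=look('scene'); _,t=look('top')
a=d['frame'][60:380,160:460]; b=cv2.resize(s['frame'][120:280,260:460],None,fx=2,fy=2)
cv2.imwrite('pics/c6.png',cv2.convertScaleAbs(np.hstack([a,b]),alpha=1.4)[:,:,::-1])
print(proj(d,[[.4836,-.2714,.072],[.4836,-.2419,.072],[.4836,-.3009,.072]]).round()-[160,60])
E
```

```text
13.35 [ 0.4870448  -0.27344281  0.16965886] [ 1.09533782  0.50364803 -0.90480503  1.85987336  0.47149143  0.99733158
  1.56095977]
[[161. 131.]
 [194. 131.]
 [128. 131.]]
```

View pics/c6.png

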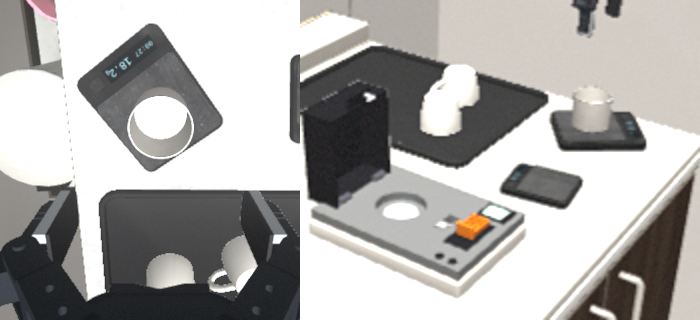

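Left half: the cup stands upright on the larger scale's plate, with its rim at crop (160,127) against a predicted (161,131). Right half: the hood is open, the recess empty, and the latch home. Next I'll go behind the hood with the fingers shut.

Request:
carry_out(targets=[255,0,0,40,0,255,0,0,40,0,255,22,38,0,0,255,22,38,0,0,255,22,38,0,0,255,22,38,0,0,255,22,38,0,0,255,22,38,0,0,255,22,38,0,0,255,22,38,0,0,255,22,38,0,0,255,22,38,0,0,255,7,3,0,0,255,0,0,0,0,255,0,0,0,0])

```text
t: 15.0
eef_pos: [0.71, 0.1086, 0.2421]
tool_rot: [-0.001, 0.0, 1.0, -0.001]
contact_force: [0.3, -0.5, 1.1]
gripper_width: 0.002
grasp_force: 0.0
```

```bash
python3 - <<'E'
import numpy as np
h=np.array([.6205,.047])
for t in np.r_[1.6,1.4:-.01:-.14]:
    p=h+.105*np.array([-np.cos(t),np.sin(t)])+.048*np.array([np.sin(t),np.cos(t)])+[.011,0]
    print(round(t,2),(p*1000).round(0))
E
```

```text
1.6 [683. 151.]
1.4 [661. 159.]
1.26 [645. 162.]
1.12 [629. 162.]
0.98 [613. 161.]
0.84 [597. 157.]
0.7 [582. 151.]
0.56 [568. 143.]
0.42 [555. 134.]
0.28 [544. 122.]
0.14 [534. 109.]
-0.0 [526.  95.]
```

Request:
carry_out(targets=[255,0,0,-40,0,255,0,0,-40,0,255,0,0,-10,0,255,0,0,0,0,255,0,0,0,0])

```text
t: 15.5
eef_pos: [0.7113, 0.1097, 0.1556]
tool_rot: [0.001, 0.001, 1.0, 0.0]
contact_force: [-0.2, 0.5, 0.8]
gripper_width: -0.002
grasp_force: 0.0
```

Request:
carry_out(targets=[255,-14,0,-2,0,255,-12,0,0,0,255,-12,0,3,0,255,-12,0,3,0,255,-8,0,1,0,255,-8,0,1,0,255,-8,0,0,0,255,-8,0,0,0,255,-8,0,0,0,255,-8,0,-1,0,255,-8,0,-2,0,255,0,0,0,0])

```text
t: 16.7
eef_pos: [0.6026, 0.1102, 0.1559]
tool_rot: [-0.001, -0.001, 1.0, -0.0]
contact_force: [1.9, 2.0, 2.4]
gripper_width: 0.001
grasp_force: 1.3
```

Contact is gentle at about 3 N. I'll keep following the arc.

Request:
carry_out(targets=[255,-6,0,0,0,255,-8,0,-3,0,255,-7,0,-3,0,255,-7,0,-4,0,255,-7,0,-4,0,255,-6,0,-5,0,255,-6,0,-5,0,255,-6,0,-6,0,255,-5,0,-6,0,255,0,0,0,0])

```text
t: 17.7
eef_pos: [0.5441, 0.1102, 0.1195]
tool_rot: [-0.002, -0.001, 1.0, -0.0]
contact_force: [-1.3, 0.1, 4.0]
gripper_width: -0.004
grasp_force: 1.7
```

Request:
carry_out(targets=[255,-5,0,-6,0,255,-5,0,-6,0,255,-4,0,-5,0,255,-4,0,-3,0,255,0,0,0,0])

```text
t: 18.2
eef_pos: [0.5281, 0.1099, 0.1002]
tool_rot: [-0.0, -0.0, 1.0, -0.0]
contact_force: [1.5, 0.4, 3.2]
gripper_width: 0.001
grasp_force: 1.7
```

Request:
carry_out(targets=[255,0,0,-2,0,255,0,0,-1,0,255,0,0,-1,0,255,0,0,0,0])

```text
t: 18.6
eef_pos: [0.5277, 0.11, 0.0963]
tool_rot: [-0.001, -0.0, 1.0, -0.0]
contact_force: [-3.5, -0.4, 3.7]
gripper_width: 0.003
grasp_force: 2.1
```

Request:
carry_out(targets=[255,0,0,-1,0,255,0,0,-0.7,0,255,0,0,0,0])

```text
t: 18.9
eef_pos: [0.5282, 0.1101, 0.095]
tool_rot: [-0.0, -0.0, 1.0, -0.0]
contact_force: [-4.4, -0.7, 6.4]
gripper_width: -0.0
grasp_force: 3.4
```

Request:
carry_out(targets=[255,0,0,-1,0,255,0,0,-0.7,0,255,0,0,0,0])

```text
t: 19.2
eef_pos: [0.528, 0.1101, 0.0944]
tool_rot: [-0.0, -0.0, 1.0, -0.001]
contact_force: [-9.2, -2.3, 19.4]
gripper_width: -0.002
grasp_force: 9.5
```

Request:
carry_out(targets=[255,0,0,-0.4,0,255,0,0,0,0,255,0,0,3,0,255,0,0,10,0,255,0,0,40,0,255,0,0,40,0,255,-30,-30,30,0,255,-20,-45,0,0,255,0,-50,0,0,255,0,-50,0,0,255,0,0,0,0,255,0,0,0,0,255,0,0,0,0,255,0,0,0,0,255,0,0,0,0])

```text
t: 20.7
eef_pos: [0.4798, -0.0622, 0.2148]
tool_rot: [0.0, -0.001, 1.0, 0.0]
contact_force: [0.3, 0.1, 1.1]
gripper_width: 0.001
grasp_force: 0.0
```

```bash
python3 - <<'E'
from h import *
o,s=look('scene'); print(o['t'],o['eef_pos'],o['contact_force'])
_,t=look('top'); s0=pickle.load(open('scene.pkl','rb'));t0=pickle.load(open('top.pkl','rb'))
print('hood region diff vs start', np.abs(s['frame'][185:240,265:345].astype(int)-s0['frame'][185:240,265:345]).mean())
a=cv2.resize(s['frame'][150:270,250:450],None,fx=4,fy=4)
cv2.imwrite('pics/f7.png',cv2.convertScaleAbs(a,alpha=1.4)[:,:,::-1])
E
```

```text
20.7 [ 0.4797815  -0.06222437  0.21479517] [0.28341332 0.06001345 1.09669569]
hood region diff vs start 2.4374242424242425
```

View pics/f7.png

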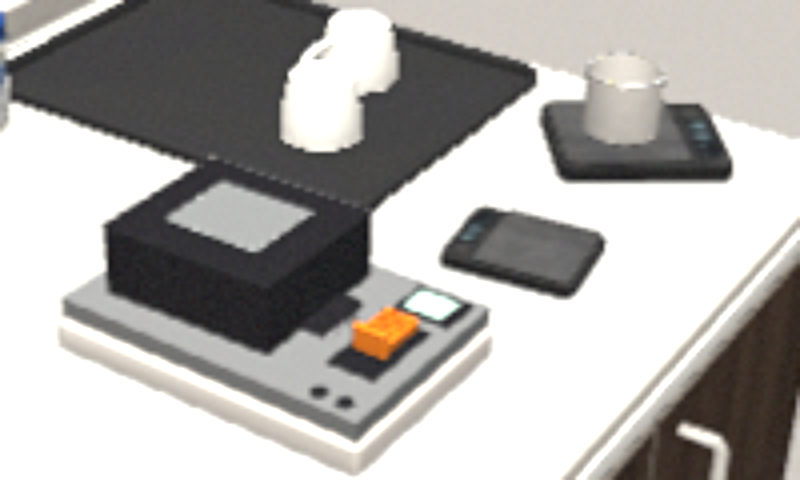

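The hood has stayed shut for over 1 s, the latch is home at (385,330), and the cup stands upright on the scale at (622,100). I'm handing in.

```bash
python3 -c "
from station import bot
print(bot.hand_in())"
```

```text
the job is handed in; nothing more can be done
None
```

I handed the job in at about 21 s of the 69 s limit; the final picture shows the hood shut, the latch home and the cup upright on the larger scale's plate, but hand-in gave no verdict.

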